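# Free the seized bolt of the drilling jig and put its guide block away

## Robot

A 6-joint arm with a two-finger parallel gripper is mounted at the origin on a cart in front of the work surface, level with it; the furniture and walls round the work are solid. World frame = base frame: x ahead of the robot, y to its left, z up, the work surface at z = 0. Lengths are in mm, angles in rad, forces in N, time in s.
With the tool pointing down it reaches from about 350 to 875 mm from the base axis. Payload 4.2 kg.
Tool frame: the origin (TCP) lies between the finger pads; the fingertips stand 14 mm ahead of it and the grasp point (between the pads) lies 5 mm behind it; z points along the fingers, y is the line along which they close (so a half turn about z gives the same grasp; the last joint's range is limited). The gripper opens to 85 mm and grips with 20 to 120 N. Pads are 22 mm wide; open, the fingers measure 114 mm over their backs; the gripper's body (76 mm by 85 mm) begins 54 mm behind the grasp point. The pads swing forward as they close: fully open they stand 13 mm farther back than shut.
Start: joints at [-1.075, 0.385, 0.008, 0, -1.194, -0.259], TCP at [146.638, -607.533, 215.212] pointing down, gripper open.
Joint ranges: [-3.14, 3.14], [-1.21, 2.06], [-1.07, 1.41], [-3.16, 2.05], [-2.99, -0.16], [-3.1, 3.1]. Speed limits (rad/s): [2.79, 2.79, 3.14, 3.14, 3.14, 3.14].

## Interface

Orientations are given as a unit quaternion [x, y, z, w].
In Python, from bench import * gives the robot as it stands.
- The arm moves only by the tool carry_out, never from a script. Its argument "motion" is a list of rows, each a list of 7 numbers: the turn, a rotation vector about the tool's x, y, z in rad, then the shift along the tool's x, y, z in mm, then the opening, from -1 (shut) to 1 (fully open), so that 0 is half open. A call has 1 to 5 rows; each row is the pose to reach, as a shift and turn from the pose commanded when the call began, along the tool's axes at that moment; what a row does not reach only later rows make up. A row lasts 1/8 s, in which the tool goes at most 62.5 mm and 10.7 degrees, less where a joint would pass 70% of its speed; a pose out of reach is approached as far as the arm can. A call with a gripper value outside its range is refused whole. The fingers move at their own pace and stop on an object; the grip force is fixed at half the most. Time passes only in rows, so rows that repeat a pose let the fingers close. It gives the time, the measured TCP pose, the force, the opening and the grip force at its end, in the units of the state.
- read_state(): the state, without advancing time (a new reading comes with each control period).
- get_image(name): name is "side" or "top"; returns a dict with "color" (480x640x3 uint8, blue, green, red), "mtx" (3x3 intrinsics, pixels), "position" and "orientation" of the camera in the world. Camera axes: x right, y down, z forward; pixel columns grow to the right and rows downward; lengths in mm; the calibration is good to about 2 mm. A picture is of the moment at which its call begins. There is no depth.
- job_done(): hands the job in; it is judged then, once.
The state is a dict: "clock": time; "joints": joint angles; "joint_vel": joint speeds; "joint_efforts": joint torques, N m; "position": TCP position; "ee_rot": TCP orientation; "contact_force": force on the tool from outside, world axes, zero at the start; "wrist_torque": the same for the moment, N m; "gripper_width": finger opening in mm; "grasp_force": force on a finger pad.
Only numpy, scipy, OpenCV 4.12 (cv2) and the standard library are available. Lean on these libraries where they do the work, as an engineer would, in place of code of your own. Each camera call takes 0.05 s, during which the arm holds its last target. There are 200 camera calls.

## Task

The slide bolt that locks the guide block in the drilling jig has seized with rust: work it with short strokes, out until it sticks and then right home again, until it runs, and draw it right back. Lift the block out by its two short ends, stand it on the bench and let go, then take it again across its long sides and put it gently into the empty middle place of the wooden rack, leaving the two blocks beside it in their places.

Things in the scene. Friction and masses are not known exactly. Their poses are not given: they have to be found in the camera images.
- jig: grey drilling jig fixed to the bench: bed plate 70 (x) x 206 (y) mm, 10 mm thick, two upright cheeks (44 mm long in x, inner faces at y = +-17 mm, 9 mm thick, tops 46 mm above the bench) with the guide block between them. Origin on the bench under the middle of the block's seat. The bolt lies along y and draws to +y; its rear guide (y 148 to 168 mm) is 40 mm tall. Turned up to 20 degrees
- bolt (a joint): bolt draw, m: 0 = home, 0.048 = right back at its stop; block free beyond 0.042. Starts near 0.0055. Drags with 5 to 7 N. Seized: pulled, it stops dead (however hard) at 0.012 to 0.017. Each time it is pushed right home (below 0.001, where it stops dead; 15 N is enough) and pulled again it comes 1.5 mm further; after 2 or 3 such stops it runs out to the end with the same drag. Stays where left
- bolt_handle (a point): middle of the bolt's upright handle, 58 mm above the bench: a dark steel lug 14 mm thick along the jig's y, 22 mm wide along its x, round top 77 mm above the bench; the 12 mm rod below it tops out at 34 mm. Moves with the bolt along the jig's y; at joint 0 it is at y = 68 mm in the jig's frame, its face 31 mm clear of the nearer cheek's collar
- block: aluminium guide block 56 (x) x 32 (y) x 36 (z) mm, 0.15 to 0.2 kg, two bushes in its top, 16 mm cross hole along y. Origin mid-underside. Stands in the jig 10 mm above the bench, axes along the jig's, 1 mm clear of each cheek; the cheeks, level with its top, cover its long sides; its ends (+-x) are open. A black mat, 4.2 mm thick, covers the bench where x < 0.537, y > -0.094: stand it on or off, not half
- rack: fixed beech rack 232 (x) x 48 (y) mm: three block places in a row along x. Origin on the bench under the middle of the empty middle place. Place floors 12 mm above the bench, 64 mm long between 10 mm walls (tops 51 mm), 38 mm wide between lips (tops 18 mm): a block's long sides are open there, its ends not. It goes in with its x along the rack's, either way round. Bench free for 0.14 m beside +y
- block_small: guide block of the same size with four small bushes, standing in one outer place of the rack. Origin in the middle of its underside.
- block_large: guide block of the same size with two large bushes, standing in the other outer place of the rack. Origin in the middle of its underside.
Things that resemble listed ones, but are neither listed nor needed, are in the scene too. What is shaped like the block but green is not meant.

How it is judged:
By the outcome, as a careful person would: the job done as asked, in the order asked, and still so for the second after the job is handed in, with the robot touching nothing.
It also fails if it takes over 72 s, if anything falls off the work surface, if the arm or the gripper's body presses on something with over 40 N, if the wrist force passes 120 N, or if a joint passes its speed limit or range.

## Working session

There is one attempt and no reset: what is moved stays moved. The work goes in short steps, Python scripts to look and compute and a tool call to move; the robot and the scene stay as the last step left them, time stands still between calls to the robot, and variables do not carry over. Pictures are saved under pics/ and viewed, at most 10 in all, crops included, and the job is handed in when it is done.

Besides the shell and the picture viewer there is one more tool, called by a JSON object that holds its "op" and its "data", one argument or row to a line. carry_out: Moves the arm, as the interface text tells. Its arguments: {"type":"object","properties":{"motion":{"type":"array"}},"required":["motion"]}

```bash
ls; mkdir -p pics
python3 - <<'E'
from bench import *
import cv2
for n in("side","top"):
    d=get_image(n); cv2.imwrite(f"pics/{n}0.png",d["color"]); print(n,d["mtx"],d["position"],d["orientation"])
print(read_state())
E
```

```text
pics
side [[617.61326859   0.         321.02891274]
 [  0.         617.61326859 245.98499258]
 [  0.           0.           1.        ]] [1122.43053631  716.29262676  642.32710453] [ 0.28326827  0.81483225 -0.47951945 -0.16083714]
top [[466.2808188    0.         315.6000104 ]
 [  0.         466.2808188  237.23931806]
 [  0.           0.           1.        ]] [423.49608582 -81.77582796 969.1344853 ] [-0.70271313  0.70995041 -0.03335743  0.03243397]
{'clock': 0.1, 'joints': array([-1.07540976e+00,  3.85509159e-01,  6.78137921e-03, -4.00489502e-04,
       -1.19404510e+00, -2.58588366e-01]), 'joint_vel': array([-0.00032412, -0.00263421,  0.00244945,  0.00192209,  0.00040431,
       -0.0010885 ]), 'joint_efforts': array([-4.26217539e-04, -3.93318772e+01,  1.88929582e+01,  4.19792488e+00,
       -2.63515838e-03,  3.01570630e-06]), 'position': array([ 146.48821909, -607.02228468,  214.22573374]), 'ee_rot': array([-1.18049272e-01,  9.93007230e-01,  9.87393392e-04, -1.90747460e-04]), 'contact_force': array([-0.37107716, -0.32230439,  0.04067643]), 'wrist_torque': array([0.00267336, 0.05269753, 0.00202707]), 'grasp_force': 0.0, 'gripper_width': 85.43662041510788}
```

View pics/top0.png

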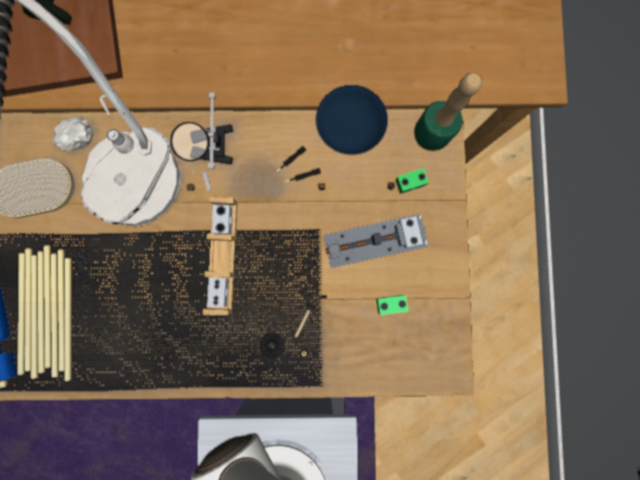

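View pics/side0.png

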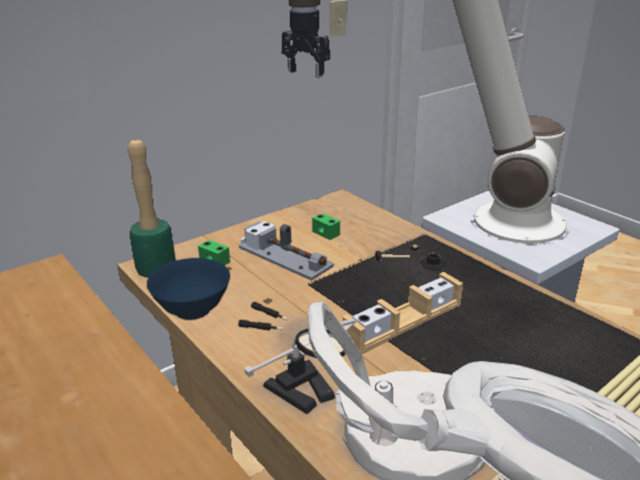

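The top view has image up as +x and image left as +y.

- **Block candidates:** grey in the jig at (411,230), green at (412,180) and (392,305), which are not meant, and grey rack neighbours at (221,218) (large) and (217,293) (small).
- **Choice:** the grey block in the jig, with the bolt handle at (377,239). The rack's empty place is at (219,258).

Next, a close crop with candidate corners.

```bash
cat > h.py <<'E'
from bench import *
import cv2, numpy as np
from scipy.spatial.transform import Rotation as R
def ray(d,uv,z):
    K=d["mtx"];r=R.from_quat(d["orientation"]).as_matrix()
    v=r@np.linalg.solve(K,[uv[0],uv[1],1]);p=np.array(d["position"])
    return p+v*(z-p[2])/v[2]
def proj(d,P):
    r=R.from_quat(d["orientation"]).as_matrix()
    q=(np.atleast_2d(P)-d["position"])@r@d["mtx"].T
    return q[:,:2]/q[:,2:]
def frame(x,y,a,P):
    P=np.atleast_2d(P).astype(float);c,s=np.cos(a),np.sin(a)
    return np.c_[x+c*P[:,0]-s*P[:,1],y+s*P[:,0]+c*P[:,1],P[:,2]]
E
python3 - <<'E'
from h import *
d=get_image("top");c=d["color"]
a=cv2.resize(c[205:275,315:435],None,fx=6,fy=6,interpolation=cv2.INTER_CUBIC)[:, :400*2]
b=cv2.resize(c[190:320,190:250],None,fx=4.6,fy=4.6,interpolation=cv2.INTER_CUBIC)
cv2.imwrite("pics/ja.png",a); 
s=get_image("side")["color"]
s2=cv2.resize(s[210:350,225:475],None,fx=3.2,fy=3.2,interpolation=cv2.INTER_CUBIC)
cv2.imwrite("pics/rb.png",b);cv2.imwrite("pics/s.png",s2)
for uv in((411,230),(377,239),(221,218),(219,258),(217,293)): print(uv,ray(d,uv,46).round())
E
```

```text
(411, 230) [ 522. -274.   46.]
(377, 239) [ 505. -205.   46.]
(221, 218) [550. 105.  46.]
(219, 258) [470. 108.  46.]
(217, 293) [402. 112.  46.]
```

View pics/ja.png

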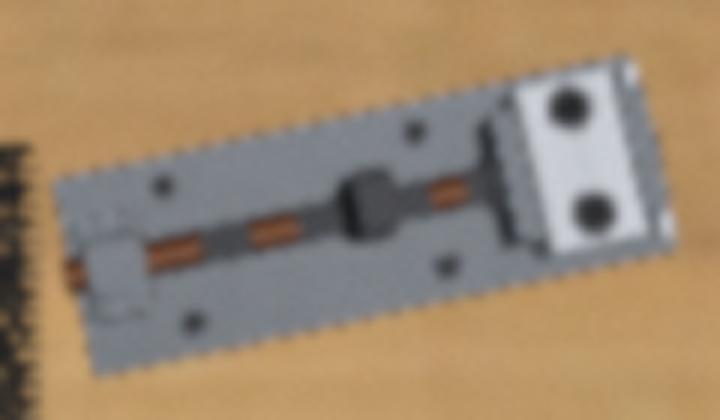

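View pics/rb.png

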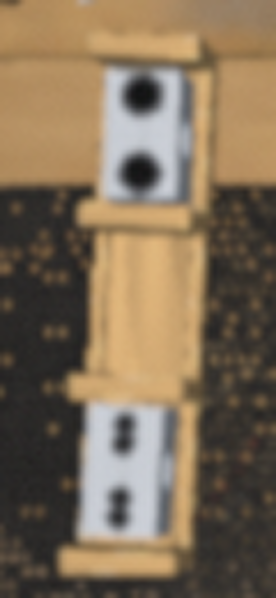

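The crops show the chosen block: aluminium with two bushes, top corners near crop (520,85), (617,67), (648,235), (553,252). The handle top is near (372,205). In the rack, the middle place lies between the wall tops at crop y≈212 and 386.

```bash
cat > fit.py <<'E'
from h import *
from scipy.optimize import least_squares
t=get_image("top");s=get_image("side")
def un(p,f,u0,v0): return np.array([((x+.5)/f-.5+u0,(y+.5)/f-.5+v0) for x,y in p])
def fit(P,uv,g):
    r=least_squares(lambda q:(proj(t,frame(*q,P))-uv).ravel(),g,x_scale=[10,10,.1])
    print(r.x.round(3),np.degrees(r.x[2]).round(2),"res px",np.abs(r.fun).max().round(2));return r.x
blk=[(28,16,46),(28,-16,46),(-28,-16,46),(-28,16,46)]
J=fit(blk,un([(519,84),(617,67),(648,236),(553,253)],6,315,205),[522,-274,.2])
w=[]
for x in(111,37,-37,-111): w+=[(x,24,51),(x,-24,51)]
# wall-top mid lines
Rk=fit(w,un([(90,43),(202,43),(79,214),(191,214),(69,387),(183,387),(60,561),(178,561)],4.6,190,190),[470,108,0])
for n,y in(("handle0",68),("handle.0055",73.5)): print(n,frame(*J,[(0,y,77)]).round(1),proj(t,frame(*J,[(0,y,77)])).round(1))
print("handle seen",un([(372,205)],6,315,205))
plate=[(35,-30,10),(35,176,10),(-35,176,10),(-35,-30,10)]
print("plate",((proj(t,frame(*J,plate))-[315,205])*6).round())
im=s["color"].copy()
im=cv2.resize(im[210:350,225:475],None,fx=3.2,fy=3.2,interpolation=cv2.INTER_CUBIC)
def dr(P,q,c):
    p=((proj(s,frame(*q,P))-[225,210]+.5)*3.2).astype(int);cv2.polylines(im,[p],True,c,1)
dr(blk,J,(0,0,255));dr([(-28,16,46),(-28,16,10),(28,16,10),(28,16,46)],J,(0,0,255))
dr([(0,73.5,77),(0,73.5,34)],J,(0,255,255));dr([(x,y,10) for x,y,_ in plate],J,(255,0,255))
for x in(-116,-106,-42,-32,32,42,106,116): dr([(x,24,51),(x,-24,51)],Rk,(0,0,255))
cv2.imwrite("pics/ov.png",im)
E
python3 fit.py
```

```text
[ 5.19751e+02 -2.75393e+02  1.61000e-01] 9.25 res px 0.37
[ 4.76505e+02  1.08820e+02 -4.00000e-02] -2.31 res px 0.6
handle0 [[ 508.8 -208.3   77. ]] [[380.6 235.5]]
handle.0055 [[ 507.9 -202.8   77. ]] [[377.7 236. ]]
handle seen [[376.58333333 238.75      ]]
plate [[626.  54.]
 [ 40. 156.]
 [ 75. 356.]
 [665. 253.]]
```

View pics/ov.png

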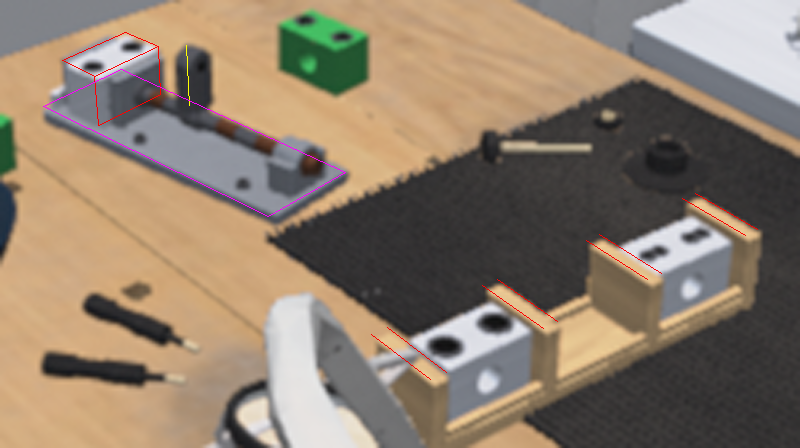

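The side overlay shows the block right within about 1 px. The handle (yellow, predicted at (186,45), seen at about (193,48)) and the plate show the yaw is low. I'll refit with the long plate edges included.

```bash
cat > fit2.py <<'E'
from h import *
from scipy.optimize import least_squares
t=get_image("top");s=get_image("side")
def un(p,f,u0,v0): return np.array([((x+.5)/f-.5+u0,(y+.5)/f-.5+v0) for x,y in p])
uv=un([(519,84),(617,67),(648,236),(553,253),(55,180),(97,375),(672,245),(372,203)],6,315,205)
def res(q):
    P=[(28,16,46),(28,-16,46),(-28,-16,46),(-28,16,46),(35,q[3],10),(-35,q[3],10),(-35,q[3]-206,10),(0,73.5,72)]
    return (proj(t,frame(*q[:3],P))-uv).ravel()
r=least_squares(res,[520,-275,.2,172],x_scale=[10,10,.1,10],loss="soft_l1")
J=r.x;print(J.round(3),np.degrees(J[2]),(res(J).reshape(-1,2)*6).round(1).tolist())
print("handle",frame(*J[:3],[(0,73.5,58)]).round(1))
im=cv2.resize(s["color"][215:280,235:335],None,fx=8,fy=8,interpolation=cv2.INTER_CUBIC)
def dr(P,c):
    p=((proj(s,frame(*J[:3],P))-[235,215]+.5)*8).astype(int);cv2.polylines(im,[p],True,c,1)
dr([(28,16,46),(28,-16,46),(-28,-16,46),(-28,16,46)],(0,0,255))
dr([(35,J[3],10),(-35,J[3],10),(-35,J[3]-206,10),(35,J[3]-206,10)],(255,0,255))
dr([(11,80.5,66),(11,80.5,34),(-11,80.5,34),(-11,80.5,66)],(0,255,255))
cv2.imwrite("pics/ov2.png",im)
E
python3 fit2.py
```

```text
[ 5.19711e+02 -2.74777e+02  2.04000e-01  1.71971e+02] 11.6733667121774 [[-2.9, 4.3], [-7.3, 1.0], [0.9, -4.1], [1.9, -0.6], [-3.3, -2.4], [-1.5, 1.5], [8.6, 4.0], [4.9, -3.4]]
handle [[ 504.8 -202.8   58. ]]
```

View pics/ov2.png

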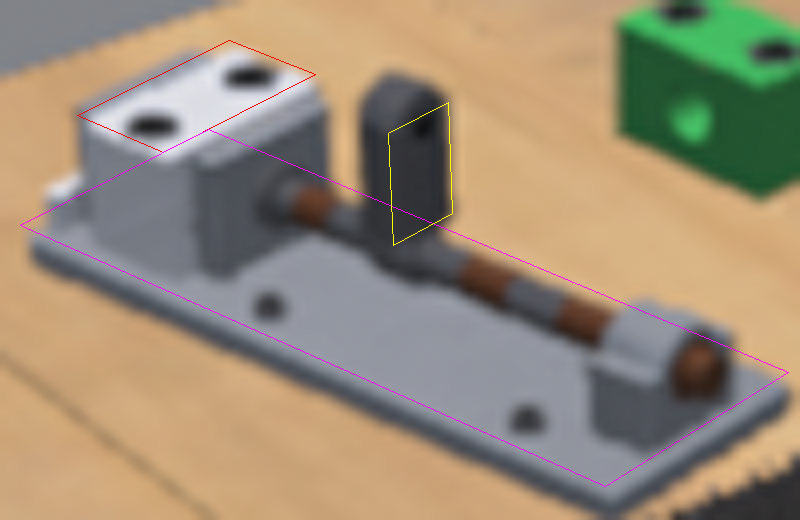

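The overlay shows the yaw is now right (11.7°), with a steady ~1.5 px calibration offset between the cameras. I split the difference: jig at (520.5,-274), rack at (477,110) with yaw -2.3°. Now I'll compute the approach to the handle.

```bash
cat > go.py <<'E'
# usage: go.py x y z yaw_of_tool_y_deg  -> shift in tool axes, rz
from h import *
import sys
def plan(x,y,z,a):
    s=read_state();T=R.from_quat(s["ee_rot"])
    M=R.from_matrix(np.c_[[np.sin(np.radians(a)),-np.cos(np.radians(a)),0],[np.cos(np.radians(a)),np.sin(np.radians(a)),0],[0,0,-1]])
    rv=min(((T.inv()*M*h).as_rotvec() for h in(R.identity(),R.from_euler("z",np.pi))),key=np.linalg.norm)
    print("turn",rv.round(3),"shift",T.inv().apply(np.array([x,y,z])-s["position"]).round(1),"j6",s["joints"][5].round(2),"t",s["clock"])
if __name__=="__main__": plan(*map(float,sys.argv[1:]))
E
cat > jig.py <<'E'
J=(520.5,-274,.204); RK=(477.3,109.8,-.040)
E
python3 - <<'E'
from go import *
from jig import *
p=frame(*J,[(0,73.5,110)])[0];print(p)
plan(*p,101.7)
E
```

```text
[ 505.6097822  -202.02409143  110.        ]Traceback (most recent call last):
  File "<stdin>", line 4, in <module>
  File "go.py", line 6, in plan
    M=R.from_matrix(np.c_[[np.sin(np.radians(a)),-np.cos(np.radians(a)),0],[np.cos(np.radians(a)),np.sin(np.radians(a)),0],[0,0,-1]])
  File "scipy/spatial/transform/_rotation.pyx", line 1143, in scipy.spatial.transform._rotation.Rotation.from_matrix
ValueError: Non-positive determinant (left-handed or null coordinate frame) in rotation matrix 0: [[ 0.97922281 -0.2027873   0.        ]
 [ 0.2027873   0.97922281  0.        ]
 [ 0.          0.         -1.        ]].
```

```bash
sed -i 's/\[np.sin(np.radians(a)),-np.cos(np.radians(a)),0\]/[-np.sin(np.radians(a)),np.cos(np.radians(a)),0]/' go.py
python3 - <<'E'
from go import *
from jig import *
p=frame(*J,[(0,73.5,110)])[0];print(p)
plan(*p,101.7)
E
```

```text
[ 505.6097822  -202.02409143  110.        ]
turn [ 0.    -0.     0.033] shift [-444.1  309.9  105.1] j6 -0.26 t 0.4
```

{"op": "carry_out", "data": {
  "motion": [
    [0, 0, 0, -50, 35, 0, 0],
    [0, 0, 0, -100, 70, 0, 0],
    [0, 0, 0.01, -150, 105, 0, 0],
    [0, 0, 0.02, -200, 140, 0, 0],
    [0, 0, 0.033, -250, 175, 0, 0]
  ]
}}

```text
clock: 1.02
position: [349.7, -377.2, 215.6]
ee_rot: [-0.101, 0.995, -0.0, 0.0]
contact_force: [1.0, -1.0, -0.4]
gripper_width: 42.6
grasp_force: 0.0
```

{"op": "carry_out", "data": {
  "motion": [
    [0, 0, 0, -50, 35, 5, 0],
    [0, 0, 0, -100, 70, 20, 0],
    [0, 0, 0, -150, 105, 40, 0],
    [0, 0, 0, -190, 132, 60, 0],
    [0, 0, 0, -190, 132, 60, 0]
  ]
}}

```text
clock: 1.65
position: [509.1, -208.5, 153.3]
ee_rot: [-0.104, 0.995, 0.0, -0.002]
contact_force: [0.0, -0.5, -0.3]
gripper_width: 42.9
grasp_force: 0.0
```

Run:
```python
from go import *
from jig import *
p=frame(*J,[(0,73.5,110)])[0]
plan(*p,101.7); print(read_state()["position"],read_state()["gripper_width"])
```

```text
turn [ 0.001 -0.003  0.004] shift [ 1.9  7.  43.3] j6 -1.27 t 1.65
[ 509.06674618 -208.50617925  153.29350032] 42.868507477147816
```

Now above the handle; I'll take one close look from the side camera with the expected geometry drawn.

{"op": "carry_out", "data": {
  "motion": [
    [0, 0, 0, 2, 7, 20, 0],
    [0, 0, 0, 2, 7, 42, 0],
    [0, 0, 0, 2, 7, 42, 0]
  ]
}}

```text
clock: 2.02
position: [503.1, -204.9, 112.2]
ee_rot: [-0.101, 0.995, 0.0, -0.002]
contact_force: [-0.6, -0.0, 0.6]
gripper_width: 42.8
grasp_force: 0.0
```

Run:
```python
from go import *
from jig import *
p=frame(*J,[(0,73.5,55)])[0];plan(*p,101.7)
s=get_image("side");im=cv2.resize(s["color"][170:280,225:345],None,fx=5,fy=5,interpolation=cv2.INTER_CUBIC)
q=proj(s,[read_state()["position"],read_state()["position"]+[0,0,-14]])
print(((q-[225,170])*5).round())
cv2.imwrite("pics/c1.png",im)
```

```text
turn [ 0.001 -0.003 -0.001] shift [-3.2  2.3 57.2] j6 -1.28 t 2.025
[[290. 182.]
 [291. 214.]]
```

View pics/c1.png

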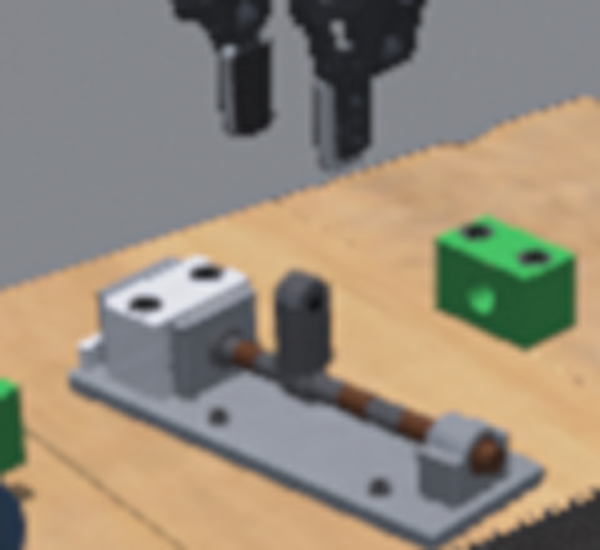

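The fingertips sit at crop (245,130) and (342,165), centred on x≈293 as predicted, but higher than I project. I'll check the height relation against the start picture.

Run:
```python
from go import *
s=get_image("side")
print(proj(s,[[146.5,-607,214.2],[146.5,-607,200.2],[146.5,-607,230]]).round(1),"seen tips ~ (292,73),(320,76)")
p=read_state()["position"];print(p, proj(s,[p,p+[0,0,16]]).round(1),"seen tips mid", 225+293/5,170+148/5)
im=cv2.resize(s["color"][120:280,225:345],None,fx=3.7,fy=3.7,interpolation=cv2.INTER_CUBIC)
t=get_image("top")["color"];b=cv2.resize(t[150:300,320:440],(444,592)[::1],interpolation=cv2.INTER_CUBIC)
h=min(im.shape[0],b.shape[0]);o=np.hstack([im[:h,:350],b[:h]]);print(o.shape);cv2.imwrite("pics/c2.png",o)
```

```text
[[305.2  84.9]
 [305.3  90.1]
 [305.1  78.9]] seen tips ~ (292,73),(320,76)
[ 504.91258037 -205.26932761  114.16547673] [[282.6 206.2]
 [282.3 198.9]] seen tips mid 283.6 199.6
(592, 794, 3)
```

View pics/c2.png

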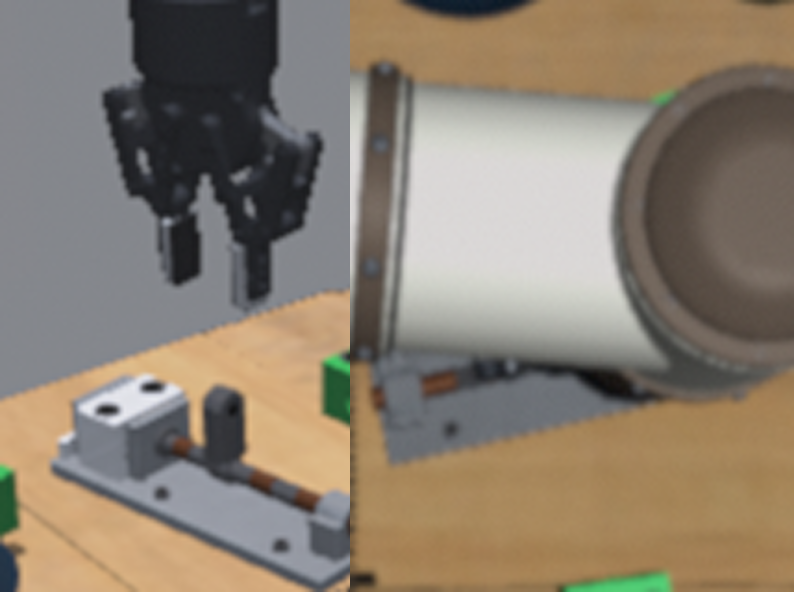

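The tips centre correctly across the line but look about 16 mm above TCP height at half opening. Descending while straddling the lug is safe either way, so I'll go down, keep the fingers open and check numerically.

{"op": "carry_out", "data": {
  "motion": [
    [0, 0, 0, -1.4, 3.1, 30, 0],
    [0, 0, 0, -1.4, 3.1, 59, 0],
    [0, 0, 0, -1.4, 3.1, 59, 0],
    [0, 0, 0, -1.4, 3.1, 59, 0]
  ]
}}

```text
clock: 2.68
position: [506.6, -201.7, 55.8]
ee_rot: [-0.102, 0.995, -0.001, 0.001]
contact_force: [0.0, -0.1, -0.2]
gripper_width: 43.0
grasp_force: 0.0
```

Run:
```python
from go import *
from jig import *
p=frame(*J,[(0,73.5,55)])[0];plan(*p,101.7)
st=read_state();print(st["position"],st["contact_force"])
s=get_image("side");im=cv2.resize(s["color"][195:275,235:335],None,fx=8,fy=7.5,interpolation=cv2.INTER_CUBIC)
cv2.imwrite("pics/c3.png",im)
P=st["position"]
print(((proj(s,[P,P-[0,0,14]])-[235,195])*[8,7.5]).round())
```

```text
turn [-0.001  0.003 -0.   ] shift [ 1.  -0.1  0.8] j6 -1.29 t 2.675
[ 506.58546679 -201.71653081   55.82205821] [ 0.04045537 -0.13405608 -0.18384856]
[[393. 286.]
 [395. 331.]]
```

View pics/c3.png

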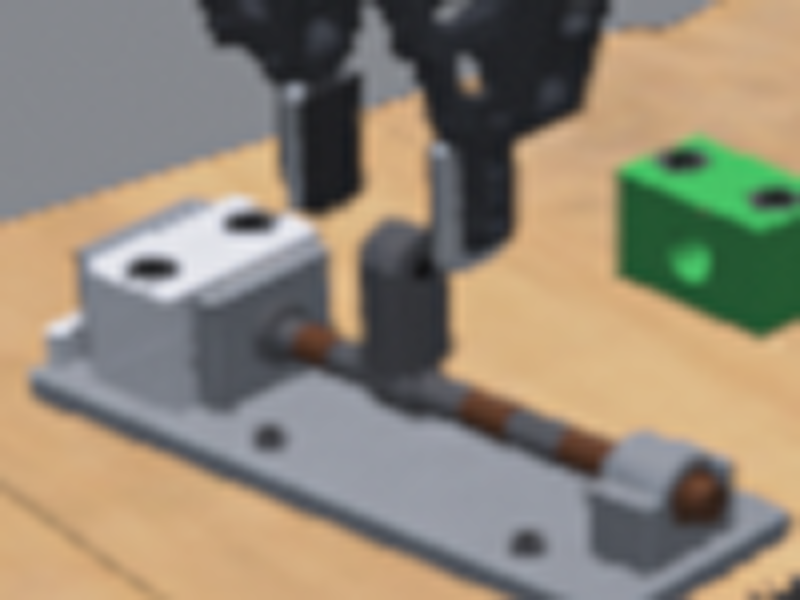

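This shows the tips at (322,210) and (470,268), straddling the lug (top at (400,222)) but only about 5 mm below its top, higher than nominal. TCP 50 works under either reading, so I'll close there.

{"op": "carry_out", "data": {
  "motion": [
    [0, 0, 0, 1, 0, 6, 0],
    [0, 0, 0, 1, 0, 6, -0.3],
    [0, 0, 0, 1, 0, 6, -1],
    [0, 0, 0, 1, 0, 6, -1],
    [0, 0, 0, 1, 0, 6, -1]
  ]
}}

```text
clock: 3.35
position: [504.4, -201.5, 48.6]
ee_rot: [-0.102, 0.995, -0.0, 0.0]
contact_force: [-1.8, 0.2, 3.5]
gripper_width: 12.2
grasp_force: 60.2
```

Run:
```python
from go import *
st=read_state();print(st["position"],st["contact_force"],st["wrist_torque"],st["gripper_width"],st["grasp_force"])
a=get_image("side")["color"].astype(int);b=cv2.imread("pics/side0.png").astype(int)
m=(np.abs(a-b).max(2)>40)
ys,xs=np.nonzero(m[:,255:320]);
for c in range(262,306,2):
    r=np.nonzero(m[:300,c])[0]; print(c,r.max() if len(r) else None,end="; ")
```

```text
[ 504.42602694 -201.452405     48.63045606] [-1.76842102  0.20905755  3.53883874] [0.35804723 0.36978087 0.00191954] 12.19116620300756 60.23981516860658
262 194; 264 198; 266 202; 268 206; 270 206; 272 207; 274 211; 276 224; 278 229; 280 227; 282 224; 284 224; 286 232; 288 232; 290 229; 292 230; 294 228; 296 215; 298 213; 300 212; 302 211; 304 209;
```

Gripped (60 N, 12 mm) but shallow. I'll open slightly and lower in small steps, which also probes the real tip height above the rod.

{"op": "carry_out", "data": {
  "motion": [
    [0, 0, 0, 0, 0, 0, -0.4],
    [0, 0, 0, 0, 0, 0, -0.4],
    [0, 0, 0, 0, 0, 3, -0.4],
    [0, 0, 0, 0, 0, 5, -0.4],
    [0, 0, 0, 0, 0, 5, -0.4]
  ]
}}

```text
clock: 4.03
position: [504.1, -201.5, 42.9]
ee_rot: [-0.102, 0.995, 0.0, -0.0]
contact_force: [0.0, 0.3, 0.1]
gripper_width: 25.3
grasp_force: 0.0
```

{"op": "carry_out", "data": {
  "motion": [
    [0, 0, 0, 0, 0, 3, -0.4],
    [0, 0, 0, 0, 0, 5, -0.4],
    [0, 0, 0, 0, 0, 5, -0.4]
  ]
}}

```text
clock: 4.4
position: [504.2, -201.5, 38.0]
ee_rot: [-0.102, 0.995, 0.0, -0.0]
contact_force: [0.7, 0.3, -0.6]
gripper_width: 25.7
grasp_force: 0.0
```

No contact at TCP 38, so the tips really do stand higher than stated (as the images show, about 20+ mm). Closing here.

{"op": "carry_out", "data": {
  "motion": [
    [0, 0, 0, 0, 0, 0, -1],
    [0, 0, 0, 0, 0, 0, -1],
    [0, 0, 0, 0, 0, 0, -1]
  ]
}}

```text
clock: 4.78
position: [504.4, -201.5, 38.4]
ee_rot: [-0.102, 0.995, -0.0, 0.0]
contact_force: [-1.1, -0.1, 1.0]
gripper_width: 12.7
grasp_force: 59.3
```

```bash
cat > st.py <<'E'
from h import *
from jig import *
st=read_state();P=st["position"];c,s=np.cos(J[2]),np.sin(J[2])
d=P[:2]-np.array(J[:2]);f=st["contact_force"]
print("t",round(st["clock"],2),"jigxy",round(c*d[0]+s*d[1],1),round(-s*d[0]+c*d[1],1),"z",P[2].round(1),"Fj",round(c*f[0]+s*f[1],1),round(-s*f[0]+c*f[1],1),f[2].round(1),"w",st["gripper_width"].round(1),"g",st["grasp_force"].round(0))
E
python3 st.py
```

```text
Traceback (most recent call last):
  File "st.py", line 5, in <module>
    print("t",round(st["clock"],2),"jigxy",round(c*d[0]+s*d[1],1),round(-s*d[0]+c*d[1],1),"z",P[2].round(1),"Fj",round(c*f[0]+s*f[1],1),round(-s*f[0]+c*f[1],1),f[2].round(1),"w",st["gripper_width"].round(1),"g",st["grasp_force"].round(0))
                                                                                                                                                                                  ^^^^^^^^^^^^^^^^^^^^^^^^^
AttributeError: 'float' object has no attribute 'round'
```

{"op": "carry_out", "data": {
  "motion": [
    [0, 0, 0, 0, 2, 0, -1],
    [0, 0, 0, 0, 4, 0, -1],
    [0, 0, 0, 0, 6, 0, -1],
    [0, 0, 0, 0, 6, 0, -1]
  ]
}}

```text
clock: 5.28
position: [503.3, -196.3, 38.4]
ee_rot: [-0.102, 0.995, -0.0, 0.0]
contact_force: [-0.4, -4.5, 0.1]
gripper_width: 12.7
grasp_force: 59.3
```

{"op": "carry_out", "data": {
  "motion": [
    [0, 0, 0, 0, 1, 0, -1],
    [0, 0, 0, 0, 2, 0, -1],
    [0, 0, 0, 0, 2, 0, -1]
  ]
}}

```text
clock: 5.65
position: [502.9, -194.2, 38.4]
ee_rot: [-0.102, 0.995, -0.0, 0.0]
contact_force: [-0.1, -4.9, 0.1]
gripper_width: 12.7
grasp_force: 59.3
```

{"op": "carry_out", "data": {
  "motion": [
    [0, 0, 0, 0, 1, 0, -1],
    [0, 0, 0, 0, 2, 0, -1],
    [0, 0, 0, 0, 2, 0, -1]
  ]
}}

```text
clock: 6.02
position: [502.5, -192.3, 38.4]
ee_rot: [-0.102, 0.995, -0.0, 0.0]
contact_force: [-0.6, -5.4, 0.9]
gripper_width: 12.9
grasp_force: 59.3
```

```bash
sed -i 's/st\["gripper_width"\].round(1)/round(st["gripper_width"],1)/;s/st\["grasp_force"\].round(0)/round(st["grasp_force"])/' st.py; python3 st.py
```

```text
t 6.03 jigxy -1.1 83.6 z 38.4 Fj -1.7 -5.2 0.9 w 12.9 g 59
```

{"op": "carry_out", "data": {
  "motion": [
    [0, 0, 0, 0, 1, 0, -1],
    [0, 0, 0, 0, 2, 0, -1],
    [0, 0, 0, 0, 2, 0, -1]
  ]
}}

```text
clock: 6.4
position: [502.4, -191.7, 38.4]
ee_rot: [-0.102, 0.995, -0.001, 0.0]
contact_force: [0.8, -12.5, -1.8]
gripper_width: 12.7
grasp_force: 59.2
```

{"op": "carry_out", "data": {
  "motion": [
    [0, 0, 0, 0, 1, 0, -1],
    [0, 0, 0, 0, 1.5, 0, -1]
  ]
}}

```text
clock: 6.65
position: [502.4, -191.4, 38.4]
ee_rot: [-0.102, 0.995, -0.002, 0.001]
contact_force: [0.5, -19.1, -5.2]
gripper_width: 12.9
grasp_force: 59.0
```

Stuck dead at about 15.5 mm (19 N). Now push right home.

{"op": "carry_out", "data": {
  "motion": [
    [0, 0, 0, 0, -6, 0, -1],
    [0, 0, 0, 0, -12, 0, -1],
    [0, 0, 0, 0, -17, 0, -1],
    [0, 0, 0, 0, -20, 0, -1],
    [0, 0, 0, 0, -20, 0, -1]
  ]
}}

```text
clock: 7.28
position: [505.4, -206.4, 38.3]
ee_rot: [-0.102, 0.995, 0.001, -0.0]
contact_force: [-1.8, 4.3, 4.0]
gripper_width: 13.1
grasp_force: 60.4
```

```bash
python3 st.py
```

```text
t 7.28 jigxy -1.1 69.3 z 38.3 Fj -0.9 4.6 4.0 w 13.1 g 60
```

{"op": "carry_out", "data": {
  "motion": [
    [0, 0, 0, 0, -1, 0, -1],
    [0, 0, 0, 0, -2, 0, -1],
    [0, 0, 0, 0, -2, 0, -1]
  ]
}}

```text
clock: 7.65
position: [505.4, -206.9, 38.4]
ee_rot: [-0.102, 0.995, 0.002, -0.001]
contact_force: [-1.3, 12.2, 6.7]
gripper_width: 12.7
grasp_force: 60.8
```

{"op": "carry_out", "data": {
  "motion": [
    [0, 0, 0, 0, -1, 0, -1],
    [0, 0, 0, 0, -2, 0, -1],
    [0, 0, 0, 0, -2, 0, -1]
  ]
}}

```text
clock: 8.02
position: [505.5, -207.2, 38.4]
ee_rot: [-0.102, 0.995, 0.003, -0.001]
contact_force: [-3.1, 18.6, 8.7]
gripper_width: 12.7
grasp_force: 61.2
```

{"op": "carry_out", "data": {
  "motion": [
    [0, 0, 0, 0, 7, 0, -1],
    [0, 0, 0, 0, 14, 0, -1],
    [0, 0, 0, 0, 20, 0, -1],
    [0, 0, 0, 0, 24, 0, -1],
    [0, 0, 0, 0, 25, 0, -1]
  ]
}}

```text
clock: 8.65
position: [502.0, -190.0, 38.4]
ee_rot: [-0.102, 0.995, -0.002, 0.0]
contact_force: [0.9, -18.2, -2.1]
gripper_width: 12.5
grasp_force: 59.9
```

{"op": "carry_out", "data": {
  "motion": [
    [0, 0, 0, 0, 0, 0, -1],
    [0, 0, 0, 0, 0, 0, -1]
  ]
}}

```text
clock: 8.9
position: [502.0, -190.0, 38.4]
ee_rot: [-0.102, 0.995, -0.002, 0.0]
contact_force: [0.9, -14.8, -2.1]
gripper_width: 13.2
grasp_force: 60.1
```

Second stop, 1.5 mm further out. Home again, then pull.

{"op": "carry_out", "data": {
  "motion": [
    [0, 0, 0, 0, -7, 0, -1],
    [0, 0, 0, 0, -14, 0, -1],
    [0, 0, 0, 0, -20, 0, -1],
    [0, 0, 0, 0, -25, 0, -1],
    [0, 0, 0, 0, -25, 0, -1]
  ]
}}

```text
clock: 9.52
position: [505.6, -207.7, 38.4]
ee_rot: [-0.101, 0.995, 0.003, -0.001]
contact_force: [-2.6, 17.9, 10.5]
gripper_width: 12.7
grasp_force: 62.0
```

{"op": "carry_out", "data": {
  "motion": [
    [0, 0, 0, 0, 0, 0, -1],
    [0, 0, 0, 0, 0, 0, -1]
  ]
}}

```text
clock: 9.78
position: [505.6, -207.8, 38.4]
ee_rot: [-0.102, 0.995, 0.002, -0.001]
contact_force: [-3.2, 18.0, 8.1]
gripper_width: 12.3
grasp_force: 62.0
```

{"op": "carry_out", "data": {
  "motion": [
    [0, 0, 0, 0, 7, 0, -1],
    [0, 0, 0, 0, 14, 0, -1],
    [0, 0, 0, 0, 20, 0, -1],
    [0, 0, 0, 0, 25, 0, -1],
    [0, 0, 0, 0, 27, 0, -1]
  ]
}}

```text
clock: 10.4
position: [501.3, -186.6, 38.4]
ee_rot: [-0.102, 0.995, -0.001, 0.0]
contact_force: [-0.9, -5.7, 1.8]
gripper_width: 12.5
grasp_force: 61.1
```

{"op": "carry_out", "data": {
  "motion": [
    [0, 0, 0, 0, 0, 0, -1],
    [0, 0, 0, 0, 0, 0, -1]
  ]
}}

```text
clock: 10.65
position: [501.2, -186.3, 38.4]
ee_rot: [-0.102, 0.995, -0.001, 0.0]
contact_force: [-1.2, -4.2, 2.4]
gripper_width: 12.6
grasp_force: 61.1
```

It runs. Now draw it right back to the stop.

{"op": "carry_out", "data": {
  "motion": [
    [0, 0, 0, 0, 7, 0, -1],
    [0, 0, 0, 0, 14, 0, -1],
    [0, 0, 0, 0, 20, 0, -1],
    [0, 0, 0, 0, 25, 0, -1],
    [0, 0, 0, 0, 28, 0, -1]
  ]
}}

```text
clock: 11.28
position: [495.6, -159.1, 38.4]
ee_rot: [-0.102, 0.995, -0.001, 0.0]
contact_force: [1.3, -19.9, -3.6]
gripper_width: 12.8
grasp_force: 60.6
```

{"op": "carry_out", "data": {
  "motion": [
    [0, 0, 0, 0, 1, 0, -1],
    [0, 0, 0, 0, 1, 0, -1]
  ]
}}

```text
clock: 11.52
position: [495.6, -159.2, 38.4]
ee_rot: [-0.102, 0.995, -0.001, 0.0]
contact_force: [0.7, -11.9, 0.3]
gripper_width: 12.6
grasp_force: 61.0
```

```bash
python3 st.py
```

```text
t 11.53 jigxy -1.1 117.4 z 38.4 Fj -1.7 -11.8 0.3 w 12.6 g 61
```

Bolt right back against its stop (20 N), with travel 48.6 mm along 11.6°, which confirms the yaw. Release, rise, and swing over the block with a quarter turn.

{"op": "carry_out", "data": {
  "motion": [
    [0, 0, 0, 0, -1, 0, -0.3],
    [0, 0, 0, 0, -1, 0, -0.3],
    [0, 0, 0, 0, -1, -30, -0.3],
    [0, 0, 0, 0, -1, -70, 0],
    [0, 0, 0, 0, -1, -100, 1]
  ]
}}

```text
clock: 12.15
position: [495.8, -157.4, 139.7]
ee_rot: [-0.102, 0.995, 0.0, 0.001]
contact_force: [0.7, 0.5, 0.2]
gripper_width: 59.4
grasp_force: 0.0
```

{"op": "carry_out", "data": {
  "motion": [
    [0, 0, 0.17, 0, -30, 0, 1],
    [0, 0, 0.35, 0, -60, 0, 1],
    [0, 0, 0.52, 0, -90, 0, 1],
    [0, 0, 0.7, 0, -116, 0, 1],
    [0, 0, 0.87, 0, -116, 0, 1]
  ]
}}

```text
clock: 12.78
position: [519.1, -272.5, 137.6]
ee_rot: [0.331, 0.944, 0.0, -0.0]
contact_force: [-0.2, 0.8, 0.4]
gripper_width: 85.7
grasp_force: 0.0
```

{"op": "carry_out", "data": {
  "motion": [
    [0, 0, 0.17, 0, 0, 0, 1],
    [0, 0, 0.35, 0, 0, 0, 1],
    [0, 0, 0.52, 0, 0, 0, 1],
    [0, 0, 0.7, 0, 0, 0, 1],
    [0, 0, 0.7, 0, 0, 0, 1]
  ]
}}

```text
clock: 13.4
position: [518.9, -271.0, 138.0]
ee_rot: [0.63, 0.776, 0.0, -0.0]
contact_force: [-0.1, -0.2, -1.0]
gripper_width: 85.3
grasp_force: 0.0
```

```bash
cat > jig.py <<'E'
J=(520.4,-273.4,.204); RK=(477.3,109.8,-.040)
E
cat > tip.py <<'E'
from go import *
def tip(name="side",rad=45,thr=40):
    st=read_state();P=st["position"];d=get_image(name);b=cv2.imread("pics/side0.png").astype(int)
    m=np.abs(d["color"].astype(int)-b).max(2)>thr
    m=cv2.morphologyEx(m.astype(np.uint8),cv2.MORPH_OPEN,np.ones((2,2)))
    u,v=proj(d,[P])[0];print("TCPz",P[2].round(1),"px",u.round(1),v.round(1),"dv/mm",(proj(d,[P+[0,0,1]])[0][1]-v).round(3))
    for c in range(int(u)-rad,int(u)+rad,3):
        r=np.nonzero(m[:int(v)+25,c])[0]; print((c,int(r.max())) if len(r) else c,end=" ")
    print()
E
python3 - <<'E'
from tip import *
from jig import *
plan(J[0],J[1],100,11.7); tip()
E
```

```text
turn [-0.    -0.     0.003] shift [-2.7  1.  38. ] j6 -2.73 t 13.4
TCPz 138.0 px 257.9 186.6 dv/mm -0.455
212 215 218 221 224 (227, 161) (230, 163) (233, 163) (236, 178) (239, 181) (242, 180) (245, 161) (248, 155) (251, 153) (254, 149) (257, 148) (260, 146) (263, 145) (266, 144) (269, 147) (272, 167) (275, 168) (278, 168) (281, 147) (284, 144) (287, 73) (290, 74) (293, 44) (296, 74) (299, 74)
```

The tips sit about 27 mm above the TCP when fully open (image and contact agree), so I'll descend in watched steps.

{"op": "carry_out", "data": {
  "motion": [
    [0, 0, 0.003, -2.5, 1, 40, 1],
    [0, 0, 0.003, -2.5, 1, 80, 1],
    [0, 0, 0.003, -2.5, 1, 105, 1],
    [0, 0, 0.003, -2.5, 1, 105, 1]
  ]
}}

```text
clock: 13.95
position: [518.8, -273.2, 31.1]
ee_rot: [0.632, 0.775, -0.001, -0.002]
contact_force: [0.9, 0.0, -0.3]
gripper_width: 85.4
grasp_force: 0.0
```

{"op": "carry_out", "data": {
  "motion": [
    [0, 0, 0, 0, 0, 5, 1],
    [0, 0, 0, 0, 0, 10, 1],
    [0, 0, 0, 0, 0, 10, 1]
  ]
}}

```text
clock: 14.32
position: [520.4, -273.7, 23.6]
ee_rot: [0.632, 0.775, 0.0, 0.0]
contact_force: [-1.3, 0.5, 0.2]
gripper_width: 85.5
grasp_force: 0.0
```

```bash
python3 - <<'E'
from tip import *
from jig import *
plan(J[0],J[1],0,11.7); tip()
E
python3 st.py
```

```text
turn [ 0.001  0.    -0.002] shift [ 0.4  0.  23.6] j6 -2.73 t 14.325
TCPz 23.6 px 259.8 236.1 dv/mm -0.416
214 217 220 223 226 (229, 215) (232, 216) (235, 217) (238, 229) (241, 232) (244, 233) (247, 232) (250, 210) (253, 207) (256, 202) (259, 201) (262, 199) (265, 199) (268, 197) (271, 215) (274, 242) (277, 218) (280, 237) (283, 244) (286, 251) (289, 249) (292, 243) (295, 251) (298, 250) (301, 250) 
t 14.38 jigxy 0.1 -0.4 z 23.7 Fj 1.0 0.3 -0.1 w 85.3 g 0
```

{"op": "carry_out", "data": {
  "motion": [
    [0, 0, 0, 0.4, 0, 8, 1],
    [0, 0, 0, 0.4, 0, 16, 1],
    [0, 0, 0, 0.4, 0, 16, 1]
  ]
}}

```text
clock: 14.75
position: [519.4, -273.1, 6.1]
ee_rot: [0.632, 0.775, -0.0, -0.001]
contact_force: [-0.1, -1.3, -0.6]
gripper_width: 85.5
grasp_force: 0.0
```

{"op": "carry_out", "data": {
  "motion": [
    [0, 0, 0, 0, 0, 4, 0.7],
    [0, 0, 0, 0, 0, 7, 0.6],
    [0, 0, 0, 0, 0, 7, 0.55],
    [0, 0, 0, 0, 0, 7, 0.5]
  ]
}}

```text
clock: 15.25
position: [520.3, -273.4, 0.3]
ee_rot: [0.632, 0.775, 0.0, 0.0]
contact_force: [0.3, 0.6, -0.3]
gripper_width: 64.1
grasp_force: 0.0
```

```bash
python3 - <<'E'
from tip import *
tip()
E
python3 st.py
```

```text
TCPz 0.3 px 260.6 245.7 dv/mm -0.409
215 218 221 224 227 230 (233, 222) (236, 228) (239, 229) (242, 231) (245, 242) (248, 243) (251, 234) (254, 223) (257, 217) (260, 212) (263, 209) (266, 210) (269, 224) (272, 224) (275, 242) (278, 229) (281, 242) (284, 250) (287, 251) (290, 248) (293, 159) (296, 248) (299, 250) (302, 251) 
t 15.3 jigxy -0.1 -0.0 z 0.4 Fj -0.0 0.0 0.6 w 64.2 g 0
```

Tips are now about 20 mm above the bench, with no contact. Closing on the ends.

{"op": "carry_out", "data": {
  "motion": [
    [0, 0, 0, 0, 0, 0, 0.2],
    [0, 0, 0, 0, 0, 0, -0.2],
    [0, 0, 0, 0, 0, 0, -0.2],
    [0, 0, 0, 0, 0, 0, -0.2]
  ]
}}

```text
clock: 15.8
position: [520.7, -273.5, 0.7]
ee_rot: [0.632, 0.775, 0.0, 0.001]
contact_force: [0.6, 2.0, 4.3]
gripper_width: 54.9
grasp_force: 65.3
```

```bash
python3 st.py
```

```text
t 15.8 jigxy 0.3 -0.1 z 0.7 Fj 1.0 1.8 4.3 w 54.9 g 65
```

Gripped at 55 mm, 65 N. Lifting slowly.

{"op": "carry_out", "data": {
  "motion": [
    [0, 0, 0, 0, 0, -4, -0.3],
    [0, 0, 0, 0, 0, -8, -0.3],
    [0, 0, 0, 0, 0, -12, -0.3],
    [0, 0, 0, 0, 0, -16, -0.3],
    [0, 0, 0, 0, 0, -20, -0.3]
  ]
}}

```text
clock: 16.42
position: [520.2, -273.4, 20.5]
ee_rot: [0.632, 0.775, 0.0, -0.0]
contact_force: [0.2, -0.4, -1.7]
gripper_width: 55.2
grasp_force: 64.8
```

{"op": "carry_out", "data": {
  "motion": [
    [0, 0, 0, 0, 0, -10, -0.3],
    [0, 0, 0, 0, 0, -25, -0.3],
    [0, 0, 0, 0, 0, -50, -0.3],
    [0, 0, 0, 0, 0, -70, -0.3],
    [0, 0, 0, 0, 0, -70, -0.3]
  ]
}}

```text
clock: 17.05
position: [521.7, -273.8, 92.9]
ee_rot: [0.632, 0.775, 0.001, 0.002]
contact_force: [-1.8, -0.6, -0.7]
gripper_width: 54.8
grasp_force: 64.9
```

```bash
python3 st.py
```

```text
t 17.05 jigxy 1.2 -0.6 z 92.9 Fj -1.9 -0.2 -0.7 w 54.8 g 65
```

The block is out. Because of the wrist range, I'll stand it on the mat at (470,10) with its x axis at 40°.

Run:
```python
from go import *
plan(470,10,93,40)
```

```text
turn [ 0.004  0.004 -0.496] shift [288.4   6.2  -0.8] j6 -2.73 t 17.05
```

{"op": "carry_out", "data": {
  "motion": [
    [0, 0, -0.05, 30, 0, -8, -0.3],
    [0, 0, -0.15, 70, 0, -8, -0.3],
    [0, 0, -0.25, 115, 2, -8, -0.3],
    [0, 0, -0.35, 160, 4, -8, -0.3],
    [0, 0, -0.496, 205, 5, -4, -0.3]
  ]
}}

```text
clock: 17.68
position: [483.6, -70.2, 93.9]
ee_rot: [0.421, 0.907, 0.0, -0.0]
contact_force: [0.8, 0.2, -1.4]
gripper_width: 55.1
grasp_force: 64.7
```

Run:
```python
from go import *
plan(470,10,20,40)
```

```text
turn [ 0.    -0.     0.004] shift [70.  41.4 74. ] j6 -2.63 t 17.675
```

{"op": "carry_out", "data": {
  "motion": [
    [0, 0, 0, 30, 18, 10, -0.3],
    [0, 0, 0, 55, 33, 25, -0.3],
    [0, 0, 0, 70, 41, 50, -0.3],
    [0, 0, 0, 70, 41, 74, -0.3],
    [0, 0, 0, 70, 41, 74, -0.3]
  ]
}}

```text
clock: 18.3
position: [468.6, 8.1, 18.5]
ee_rot: [0.423, 0.906, -0.002, -0.002]
contact_force: [0.5, -0.1, -1.6]
gripper_width: 55.2
grasp_force: 64.7
```

{"op": "carry_out", "data": {
  "motion": [
    [0, 0, 0, 0, 0, 5, -0.3],
    [0, 0, 0, 0, 0, 10, -0.3],
    [0, 0, 0, 0, 0, 15, -0.3],
    [0, 0, 0, 0, 0, 18, -0.3],
    [0, 0, 0, 0, 0, 18, -0.3]
  ]
}}

```text
clock: 18.92
position: [470.4, 8.4, 2.1]
ee_rot: [0.423, 0.906, -0.0, -0.0]
contact_force: [-0.2, 0.2, -1.4]
gripper_width: 54.7
grasp_force: 64.7
```

```bash
python3 st.py
```

```text
t 18.93 jigxy 8.1 286.1 z 2.1 Fj -0.2 0.2 -1.4 w 54.7 g 65
```

{"op": "carry_out", "data": {
  "motion": [
    [0, 0, 0, 0, 0, 2, -0.3],
    [0, 0, 0, 0, 0, 4, -0.3],
    [0, 0, 0, 0, 0, 5, -0.3],
    [0, 0, 0, 0, 0, 5, -0.3]
  ]
}}

```text
clock: 19.42
position: [470.5, 8.5, -2.9]
ee_rot: [0.423, 0.906, -0.0, -0.0]
contact_force: [0.7, -0.6, -0.5]
gripper_width: 55.3
grasp_force: 64.7
```

{"op": "carry_out", "data": {
  "motion": [
    [0, 0, 0, 0, 0, 1, -0.3],
    [0, 0, 0, 0, 0, 2, -0.3],
    [0, 0, 0, 0, 0, 2, -0.3]
  ]
}}

```text
clock: 19.8
position: [470.5, 8.5, -4.9]
ee_rot: [0.423, 0.906, -0.0, -0.0]
contact_force: [0.9, 0.2, -1.7]
gripper_width: 54.9
grasp_force: 64.7
```

{"op": "carry_out", "data": {
  "motion": [
    [0, 0, 0, 0, 0, 1, -0.3],
    [0, 0, 0, 0, 0, 1, -0.3]
  ]
}}

```text
clock: 20.05
position: [470.6, 8.5, -5.1]
ee_rot: [0.423, 0.906, 0.0, 0.0]
contact_force: [-1.6, 0.8, 5.0]
gripper_width: 55.2
grasp_force: 65.6
```

{"op": "carry_out", "data": {
  "motion": [
    [0, 0, 0, 0, 0, 1, -0.3],
    [0, 0, 0, 0, 0, 1, -0.3]
  ]
}}

```text
clock: 20.3
position: [470.6, 8.5, -5.1]
ee_rot: [0.423, 0.906, 0.0, 0.0]
contact_force: [-4.2, 0.2, 14.1]
gripper_width: 55.1
grasp_force: 66.7
```

It stands on the mat at the height predicted. Let go, rise and turn a quarter.

{"op": "carry_out", "data": {
  "motion": [
    [0, 0, 0, 0, 0, -1.5, 0.3],
    [0, 0, 0, 0, 0, -1.5, 0.9],
    [0, 0, 0, 0, 0, -1.5, 0.9],
    [0, 0, 0, 0, 0, -10, 0.9],
    [0, 0, 0, 0, 0, -25, 0.9]
  ]
}}

```text
clock: 20.92
position: [470.2, 8.3, 18.3]
ee_rot: [0.423, 0.906, -0.001, -0.0]
contact_force: [0.2, -0.6, 0.9]
gripper_width: 81.3
grasp_force: 0.0
```

{"op": "carry_out", "data": {
  "motion": [
    [0, 0, 0, 0, 0, -30, 0.9],
    [0, 0, -0.17, 0, 0, -50, 0.9],
    [0, 0, -0.35, 0, 0, -50, 0.7],
    [0, 0, -0.52, 0, 0, -50, 0.5],
    [0, 0, -0.7, 0, 0, -50, 0.5]
  ]
}}

```text
clock: 21.55
position: [470.6, 8.5, 68.8]
ee_rot: [0.084, 0.997, 0.0, 0.0]
contact_force: [0.1, -0.6, 0.2]
gripper_width: 64.2
grasp_force: 0.0
```

{"op": "carry_out", "data": {
  "motion": [
    [0, 0, -0.17, 0, 0, 0, 0.5],
    [0, 0, -0.35, 0, 0, 0, 0.5],
    [0, 0, -0.52, 0, 0, 0, 0.5],
    [0, 0, -0.7, 0, 0, 0, 0.5],
    [0, 0, -0.87, 0, 0, 0, 0.5]
  ]
}}

```text
clock: 22.18
position: [470.6, 8.5, 68.7]
ee_rot: [-0.344, 0.939, -0.0, 0.0]
contact_force: [0.1, -0.1, -0.1]
gripper_width: 64.4
grasp_force: 0.0
```

Run:
```python
from tip import *
plan(470.6,8.5,-5,130);tip(rad=35)
d=get_image("side");print(proj(d,[[470.6,8.5,40.2]]))
cv2.imwrite("pics/st.png",d["color"])
P=frame(470.6,8.5,np.radians(40),[(28,16,40.2),(28,-16,40.2),(-28,-16,40.2),(-28,16,40.2)])
q=proj(d,P);print(q.round(1))
m=(d["color"].astype(int).sum(2)>480).astype(np.uint8)
n,l,s,c=cv2.connectedComponentsWithStats(m)
for i in range(1,n):
    if s[i,4]>150 and abs(c[i,0]-q[:,0].mean())<30 and abs(c[i,1]-q[:,1].mean())<30: print(s[i],c[i])
```

```text
turn [-0.     0.     0.004] shift [ 0.   0.  73.7] j6 -1.23 t 22.175
TCPz 68.7 px 367.0 263.4 dv/mm -0.475
(331, 266) (334, 270) (337, 271) (340, 271) (343, 270) (346, 251) (349, 254) (352, 250) (355, 226) (358, 287) (361, 287) (364, 287) (367, 287) (370, 287) (373, 287) (376, 287) (379, 287) (382, 228) (385, 232) (388, 257) (391, 249) (394, 247) (397, 238) (400, 237) 
[[366.55259925 276.75773582]]
[[373.2 285.9]
 [355.5 284. ]
 [360.2 268.1]
 [377.2 269.8]]
[357 269  22  19 256] [367.4453125 277.875    ]
```

The block stands upright where expected: centroid (367,278) against a predicted (367,277). Now take it across the long sides, high enough to clear the rack lips.

{"op": "carry_out", "data": {
  "motion": [
    [0, 0, 0.004, 0, 0, 25, 0.5],
    [0, 0, 0.004, 0, 0, 50, 0.5],
    [0, 0, 0.004, 0, 0, 60, 0.5],
    [0, 0, 0.004, 0, 0, 66, 0.5],
    [0, 0, 0.004, 0, 0, 66, 0.5]
  ]
}}

```text
clock: 22.9
position: [470.8, 8.6, 2.4]
ee_rot: [-0.339, 0.941, -0.0, 0.0]
contact_force: [0.3, -0.3, 0.3]
gripper_width: 64.0
grasp_force: 0.0
```

{"op": "carry_out", "data": {
  "motion": [
    [0, 0, 0, 0, 0, 0, 0],
    [0, 0, 0, 0, 0, 0, -0.6],
    [0, 0, 0, 0, 0, 0, -0.6],
    [0, 0, 0, 0, 0, 0, -0.6]
  ]
}}

```text
clock: 23.4
position: [471.2, 8.7, 3.0]
ee_rot: [-0.34, 0.941, -0.0, 0.001]
contact_force: [-1.4, -0.1, 5.4]
gripper_width: 30.8
grasp_force: 60.3
```

```bash
python3 st.py
python3 - <<'E'
from tip import *
tip(rad=30)
E
```

```text
t 23.4 jigxy 8.9 286.2 z 3.0 Fj -1.4 0.2 5.4 w 30.8 g 60
TCPz 3.0 px 365.9 293.9 dv/mm -0.449
(335, 270) (338, 272) (341, 271) (344, 270) (347, 267) (350, 267) (353, 266) (356, 302) (359, 302) (362, 303) (365, 303) (368, 304) (371, 304) (374, 303) (377, 291) (380, 252) (383, 257) (386, 250) (389, 247) (392, 258)
```

{"op": "carry_out", "data": {
  "motion": [
    [0, 0, 0, 0, 0, -10, -0.6],
    [0, 0, 0, 0, 0, -35, -0.6],
    [0, 0, 0, 0, 0, -70, -0.6],
    [0, 0, 0, 0, 0, -75, -0.6],
    [0, 0, 0, 0, 0, -75, -0.6]
  ]
}}

```text
clock: 24.08
position: [470.0, 8.4, 77.2]
ee_rot: [-0.339, 0.941, 0.0, -0.0]
contact_force: [-0.4, -0.5, -1.5]
gripper_width: 30.7
grasp_force: 59.7
```

Run:
```python
from go import *
plan(477.4,110.2,78,87.7);print(read_state()["gripper_width"],read_state()["grasp_force"])
```

```text
turn [ 0.    -0.     0.732] shift [-70.7  73.6  -0.8] j6 -1.24 t 24.075
30.66476426621836 59.72744087524916
```

{"op": "carry_out", "data": {
  "motion": [
    [0, 0, 0.15, -15, 15, 0, -0.6],
    [0, 0, 0.3, -32, 32, 0, -0.6],
    [0, 0, 0.45, -48, 48, 0, -0.6],
    [0, 0, 0.6, -62, 64, 0, -0.6],
    [0, 0, 0.732, -70.5, 73.5, 0, -0.6]
  ]
}}

```text
clock: 24.7
position: [476.8, 110.4, 75.6]
ee_rot: [0.022, 1.0, -0.001, -0.002]
contact_force: [1.3, 0.5, -0.9]
gripper_width: 30.9
grasp_force: 59.7
```

{"op": "carry_out", "data": {
  "motion": [
    [0, 0, 0, 0, 0, 0, -0.6],
    [0, 0, 0, 0, 0, 0, -0.6]
  ]
}}

```text
clock: 24.95
position: [477.1, 109.4, 76.3]
ee_rot: [0.019, 1.0, -0.001, -0.001]
contact_force: [-0.0, 0.2, -1.3]
gripper_width: 30.6
grasp_force: 59.7
```

Run:
```python
from go import *
plan(477.4,110.2,60,87.7)
s=get_image("side");P=read_state()["position"];print(P)
x0,y0=325,225;f=6.4
im=cv2.resize(s["color"][y0:y0+90,x0:x0+125],None,fx=f,fy=f,interpolation=cv2.INTER_CUBIC)
B=np.array([.9,1.1])
def dr(P,q,c):
    p=((proj(s,frame(*q,P))+B-[x0,y0]+.5)*f).astype(int);cv2.polylines(im,[p],True,c,1)
RK=(477.4,110.2,-.04)
for x in(-111,-37,37,111): dr([(x-5,24,51),(x-5,-24,51),(x+5,-24,51),(x+5,24,51)],RK,(0,0,255))
dr([(-116,24,18),(116,24,18)],RK,(255,0,255))
b=P[2]+1.2
dr([(28,16,b+36),(28,-16,b+36),(-28,-16,b+36),(-28,16,b+36)],(P[0],P[1],-.04),(0,255,255))
dr([(28,16,b),(-28,16,b)],(P[0],P[1],-.04),(0,255,255))
cv2.imwrite("pics/last.png",im)
```

```text
turn [-0.001 -0.002  0.002] shift [-0.3  0.9 16.3] j6 -2.17 t 24.95
[477.24115942 109.32246877  76.53339732]
```

View pics/last.png

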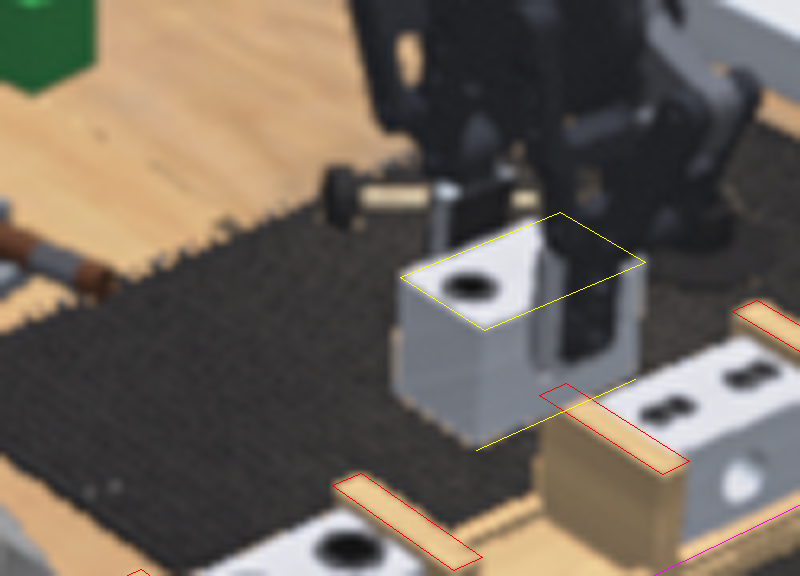

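The last picture shows the predicted wall tops (red) lying on the real ones, near (400,520) and (615,430), and the held block matching its outline. So it is centred over the middle place, with finger tips about 13 mm above its underside. Lowering.

{"op": "carry_out", "data": {
  "motion": [
    [0, 0, 0.002, -0.3, 0.9, 10, -0.6],
    [0, 0, 0.002, -0.3, 0.9, 20, -0.6],
    [0, 0, 0.002, -0.3, 0.9, 24, -0.6],
    [0, 0, 0.002, -0.3, 0.9, 24, -0.6]
  ]
}}

```text
clock: 25.5
position: [477.9, 110.7, 52.7]
ee_rot: [0.021, 1.0, -0.0, -0.0]
contact_force: [0.4, 0.1, -2.3]
gripper_width: 30.9
grasp_force: 59.7
```

Run:
```python
from go import *
plan(477.4,110.2,14,87.7)
```

```text
turn [-0.001 -0.001 -0.001] shift [ 0.5 -0.5 38.7] j6 -2.17 t 25.5
```

{"op": "carry_out", "data": {
  "motion": [
    [0, 0, 0, 0.3, -0.4, 4, -0.6],
    [0, 0, 0, 0.3, -0.4, 8, -0.6],
    [0, 0, 0, 0.3, -0.4, 12, -0.6],
    [0, 0, 0, 0.3, -0.4, 16, -0.6],
    [0, 0, 0, 0.3, -0.4, 16, -0.6]
  ]
}}

```text
clock: 26.12
position: [477.6, 110.4, 36.8]
ee_rot: [0.021, 1.0, -0.0, -0.0]
contact_force: [0.5, -0.4, -1.5]
gripper_width: 30.7
grasp_force: 59.7
```

{"op": "carry_out", "data": {
  "motion": [
    [0, 0, 0, 0, 0, 4, -0.6],
    [0, 0, 0, 0, 0, 8, -0.6],
    [0, 0, 0, 0, 0, 12, -0.6],
    [0, 0, 0, 0, 0, 15, -0.6],
    [0, 0, 0, 0, 0, 15, -0.6]
  ]
}}

```text
clock: 26.75
position: [477.7, 110.4, 21.9]
ee_rot: [0.021, 1.0, -0.0, -0.0]
contact_force: [-0.5, 0.1, -2.0]
gripper_width: 31.1
grasp_force: 59.7
```

Run:
```python
from go import *
plan(477.4,110.2,11,87.7);print(read_state()["contact_force"])
```

```text
turn [-0.    -0.001 -0.001] shift [ 0.3 -0.3 10.9] j6 -2.17 t 26.75
[-0.4747284   0.14332534 -1.97043216]
```

Bottom is at ~23 mm. Now past the lips, slowly.

{"op": "carry_out", "data": {
  "motion": [
    [0, 0, 0, 0, 0, 2, -0.6],
    [0, 0, 0, 0, 0, 4, -0.6],
    [0, 0, 0, 0, 0, 6, -0.6],
    [0, 0, 0, 0, 0, 7, -0.6],
    [0, 0, 0, 0, 0, 7, -0.6]
  ]
}}

```text
clock: 27.38
position: [477.8, 110.5, 15.1]
ee_rot: [0.021, 1.0, -0.0, -0.0]
contact_force: [0.5, -0.4, -1.0]
gripper_width: 30.9
grasp_force: 59.7
```

{"op": "carry_out", "data": {
  "motion": [
    [0, 0, 0, 0, 0, 1, -0.6],
    [0, 0, 0, 0, 0, 2, -0.6],
    [0, 0, 0, 0, 0, 3, -0.6],
    [0, 0, 0, 0, 0, 3, -0.6]
  ]
}}

```text
clock: 27.88
position: [477.8, 110.5, 12.1]
ee_rot: [0.021, 1.0, -0.0, -0.0]
contact_force: [-0.0, -0.1, -1.4]
gripper_width: 31.1
grasp_force: 59.7
```

Below the lip tops with no contact, so it is in the place. The last millimetre next.

{"op": "carry_out", "data": {
  "motion": [
    [0, 0, 0, 0, 0, 0.5, -0.6],
    [0, 0, 0, 0, 0, 1, -0.6],
    [0, 0, 0, 0, 0, 1, -0.6]
  ]
}}

```text
clock: 28.25
position: [477.8, 110.6, 11.2]
ee_rot: [0.021, 1.0, -0.0, -0.0]
contact_force: [0.5, 0.2, -1.0]
gripper_width: 31.1
grasp_force: 59.7
```

{"op": "carry_out", "data": {
  "motion": [
    [0, 0, 0, 0, 0, 0.5, -0.6],
    [0, 0, 0, 0, 0, 0.5, -0.6]
  ]
}}

```text
clock: 28.5
position: [477.9, 110.6, 10.9]
ee_rot: [0.021, 1.0, 0.0, 0.0]
contact_force: [-1.1, 1.0, 0.7]
gripper_width: 30.8
grasp_force: 60.0
```

Touching the floor at 10.9 (10.8 expected). Release and rise.

{"op": "carry_out", "data": {
  "motion": [
    [0, 0, 0, 0, 0, 0.3, -0.6],
    [0, 0, 0, 0, 0, 0, -0.1],
    [0, 0, 0, 0, 0, 0, 0.3],
    [0, 0, 0, 0, 0, 0, 0.3],
    [0, 0, 0, 0, 0, -10, 0.3]
  ]
}}

```text
clock: 29.12
position: [477.3, 110.2, 20.4]
ee_rot: [0.021, 1.0, -0.001, -0.001]
contact_force: [0.6, -0.1, 0.4]
gripper_width: 55.1
grasp_force: 0.0
```

{"op": "carry_out", "data": {
  "motion": [
    [0, 0, 0, 0, 0, -20, 0.3],
    [0, 0, 0, 0, 0, -50, 0.3],
    [0, 0, 0, 0, 0, -100, 0.3],
    [0, 0, 0, 0, 0, -150, 0.3],
    [0, 0, 0, 0, 0, -150, 0.3]
  ]
}}

```text
clock: 29.75
position: [480.5, 111.8, 175.8]
ee_rot: [0.02, 1.0, 0.003, 0.005]
contact_force: [-0.7, 0.2, -1.0]
gripper_width: 55.7
grasp_force: 0.0
```

Run:
```python
from go import *
st=read_state();print(st["clock"],st["position"],st["contact_force"],st["gripper_width"])
s=get_image("side");B=[.9,1.1];b=cv2.imread("pics/side0.png").astype(int);a=s["color"].astype(int)
RK=(477.8,110.5,-.04);T=[(28,16,48),(28,-16,48),(-28,-16,48),(-28,16,48)]
def seen(off):
    q=proj(s,frame(*RK,np.array(T)+[off,0,0]))+B
    mask=np.zeros(a.shape[:2],np.uint8);cv2.fillPoly(mask,[q.round().astype(int)],1)
    x,y,w,h=cv2.boundingRect(q.astype(np.float32));sub=np.zeros_like(mask);sub[y-4:y+h+4,x-4:x+w+4]=1
    br=((a.min(2)>175)&(a.max(2)-a.min(2)<40)&(sub>0))
    ys,xs=np.nonzero(br);iou=(br&(mask>0)).sum()/(br|(mask>0)).sum()
    print(off,"pred c",q.mean(0).round(1),"seen c",xs.mean().round(1),ys.mean().round(1),"iou",iou.round(2),"diff vs start",np.abs(a-b).max(2)[mask>0].mean().round(1))
for o in(-74,0,74): seen(o)
Jr=(520.4,-273.4,.204);q=(proj(s,frame(*Jr,[(0,116,70),(0,73.5,70)]))+B).round().astype(int);print([ (a[v,u].tolist(),b[v,u].tolist()) for u,v in q])
```

```text
29.75 [480.46621972 111.80223746 175.80133146] [-0.74669945  0.2414787  -1.00439208] 55.7455155136744
-74 pred c [435.4 286.2] seen c 433.8 287.7 iou 0.67 diff vs start 5.6
0 pred c [404.2 300.3] seen c 404.9 300.3 iou 0.57 diff vs start 127.6
74 pred c [370.7 315.4] seen c 371.2 315.6 iou 0.47 diff vs start 5.2
[([87, 81, 81], [130, 176, 215]), ([135, 184, 218], [81, 76, 75])]
```

The block top sits where a seated block must be (404.9,300.3 against 404.2,300.3). The neighbours are unchanged, the handle is at its drawn-back position, and the robot touches nothing. Handing in.

```bash
python3 -c "
from bench import *
print(job_done())"
```

```text
the job is handed in; nothing more can be done
None
```

The job is handed in at about 30 s: the bolt was freed and drawn right back, the block was lifted out by its ends, stood on the mat, re-gripped across its long sides and set in the middle rack place, with both neighbouring blocks unmoved.

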